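# Fit the missing cell in the preamplifier's battery bay

### The job

The preamplifier lies open and one of its two battery bays is empty. Take the fat cell from the cell tray, push its flat end against the spring of the empty bay, tip the button end down behind the contact plate so that the cell lies fully home and level like its neighbour, and let go. Feel your way: the preamplifier with its holder, spring and board must never take more than about 25 N in all, and the other cells and the things on the table stay where they are.

Things in the scene. Friction and masses are not known exactly. Their poses are not given: they have to be found in the camera images.
- cell_mid (a point): Centre of the fat dark-grey round cell to be fitted, lying in one of the three slots of the tray, 26 mm across, 65 mm long without its button, 95 g. x axis: along the cell towards its button end; z is up at the start. The flat end is 32.5 mm from here along -x, the button (8 mm across, 2 mm high) ends at 34.5 mm along +x.
- cell_button (a point): Tip of the fat cell's button (its positive end), on its axis.
- preamp: Preamplifier with its cover off: aluminium chassis fixed on the table, 230 (x) by 220 (y) mm, side and back rims 26 and 32 mm high, front panel (at -x) 50 mm high. Origin under its centre, x from front panel to back, z up. Its cell holder (grey base, black bays) has two bays along x, 64 mm apart in y, centred 30 mm behind the middle in x: the one at y = 12 mm is empty, the one at y = 76 mm is loaded. Circuit board 42 to 104 mm to the -y side, up to 32 mm high.
- tray: Black tray fixed on the table, 100 (x) by 208 (y) by 14 mm, origin under its centre, with three slots along x, 64 mm apart, in which the three cells lie on two ribs, their axes level. The fat cell's axis is 24 mm above the table, the tray's floor 5 mm.
- bay (a point): Nominal centre of the fat cell when home in the empty bay, 41 mm above the table; x to the contact plate, z up. The holder is screwed down through long slots: the real bay (walls, spring and plate together) may sit up to 16 mm either way along x from here, but not sideways. The squeezed cell can hang a little high until it is pressed down home.
- spring_rest (a point): Nominal tip of the free spring (same slot play as the bay), a steel dome 8 mm across at the height of the bay's axis, 26.5 mm along -x from bay. Pushed towards -x it takes 1 N per mm, 6 N where the cell sits home (6 mm), and is solid at 8.5 mm (8.5 N): beyond that force shoots up. The wall behind it, 45 mm from the middle of the bay, rises to 8 mm over the axis.
- plate (a point): Nominal middle of the brass contact plate (same slot play), 34.5 mm along +x from bay, on a wall that rises 6 mm above the bay's axis and is 24 mm wide. The bay's floor, a saddle 16 mm wide, is 13 mm below the axis; beside it there is room for fingers down to 25 mm below the axis. Four corner ears 29 mm apart across, 24 to 32 mm along x each way from the middle, end 1 mm below the axis.
- slim_mid (a point): Centre of the slim cell (18 by 65 mm) in another slot of the tray; leave it there.
- small_mid (a point): Centre of the small cell (14 by 48 mm) in another slot of the tray; leave it there.
- driver: Screwdriver, 170 mm long, lying beyond the work; leave it.
- dish: Steel screw dish, 64 mm across, 14 mm high, beyond the work; leave it.
- lens: Lens on a post, 50 by 50 by 114 mm high, beyond the work; leave it.
- objcan: Black objective can, 45 mm across, 62 mm high, beyond the work; leave it.
Not all that is in view belongs to the job. What is shaped like the part that bears cell_mid but brown, green or turquoise is not meant.

How it is judged:
At the end, for the whole second after the job is handed in: the fat cell lies in the empty bay, button end at the contact plate: its centre within 2.5 mm of 41 mm above the preamplifier's underside, within 3.5 mm sideways and within 18.5 mm lengthwise of the bay's nominal centre, level within 0.05 rad, released and at rest (z of cell_mid in the frame of bay between -0.0025 and 0.0025 m and y of cell_mid in the frame of bay between -0.0035 and 0.0035 m and x of cell_mid in the frame of bay between -0.0185 and 0.0185 m and x of cell_button in the frame of bay above 0.01 m and angle between cell_mid's own x axis and vertical between 1.5208 and 1.6208 rad and linear speed of cell below 0.01 m/s and angular speed of cell below 0.1 rad/s); the robot touches nothing.
It fails at once if the preamplifier (chassis, holder, spring or board) takes over 25 N, all contacts on it added up (contact force between preamp and anything else above 25 N).
It fails at once if the slim or the small cell is shifted by more than 25 mm (distance of any of slim_mid, small_mid from where it was at the start of the episode above 0.025 m).
It fails at once if the screwdriver, dish, lens or objective can is shifted by more than 25 mm (distance of any of driver, dish, lens, objcan from where it was at the start of the episode above 0.025 m).
It also fails if it takes over 64 s, if anything falls off the work surface, if the arm or the gripper's body presses on something with over 40 N, if the wrist force passes 120 N, or if a joint passes its speed limit or range.

### The arm

A 6-joint arm with a two-finger parallel gripper is mounted at the origin on the work surface. World frame = base frame: x ahead of the robot, y to its left, z up, the work surface at z = 0. Lengths are in m, angles in rad, forces in N, time in s.
With the tool pointing down it reaches from about 0.375 to 0.925 m from the base axis. Payload 5.7 kg.
Tool frame: the origin (TCP) lies on the centre line of the jaws, within the pads' length; the fingertips stand robot.finger_overhang ahead of it and the grasp point (between the pads) lies 3 mm ahead of it (robot.finger_overhang is the distance from the TCP to the fingertips, in m); z points along the fingers, y is the line along which they close (so a half turn about z gives the same grasp; the last joint's range is limited). The gripper opens to 85 mm and grips with 20 to 120 N. Pads are 22 mm wide; open, the fingers measure 114 mm over their backs; the gripper's body (76 mm by 85 mm) begins 54 mm behind the grasp point. The pads swing forward as they close: fully open they stand 13 mm farther back than shut.
Start: joints at [1.157, 0.359, 1.51, -0, 1.272, -0.115], TCP at [0.177, 0.573, 0.253] pointing down, gripper open.
Joint ranges: [-2.97, 2.97], [-1.01, 2.36], [0.21, 2.38], [-0.96, 4.11], [0.2, 2.71], [-2.98, 2.98]. Speed limits (rad/s): [2.39, 2.39, 3.14, 3.14, 3.14, 3.14].

### API

Orientations are given as a rotation vector (axis times angle).
In Python, from bench import telemetry, vision, close_job, robot gives the robot as it stands. The module is installed in compiled form; this text tells all that it offers.
- The arm moves only by the shell command python3 -m crank 'ROWS'. ROWS is JSON, a list that holds one entry, the list of rows, each a list of 7 numbers: the shift along the tool's x, y, z each as a share of 0.12 m, from -1 to 1, then the turn, a rotation vector about the tool's x, y, z each as a share of 180 degrees, from -1 to 1, then the closure in counts, from 0 (fully open) to 255 (shut). A call has exactly 10 rows; each row is the pose to reach, as a shift and turn from the pose commanded when the call began, along the tool's axes at that moment, turning the shorter way round; what a row does not reach only later rows make up. A row lasts 1/8 s, in which the tool goes at most 62.5 mm and 10.7 degrees, less where a joint would pass 70% of its speed; a pose out of reach is approached as far as the arm can. A call with a number of a shift or a turn outside -1 to 1 is refused whole. A call with a gripper value outside its range is refused whole. The fingers move at their own pace and stop on an object; the grip force is fixed at half the most. Time passes only in rows, so rows that repeat a pose let the fingers close, or fill a call up. It gives the time, the measured TCP pose, the force, the opening and the grip force at its end, in the units of the state.
- telemetry.sense(): the state, without advancing time (a new reading comes with each control period).
- vision.capture(name): name is "side" or "top"; returns the picture (480x640x3 uint8, red, green, blue); there is no depth.
- vision.camera_info(name): a dict with "camera_matrix" (3x3 intrinsics, pixels), "rvec" (rotation vector, rad) and "tvec" (3), from world to camera coordinates, as OpenCV has them. Camera axes: x right, y down, z forward; pixel columns grow to the right and rows downward; lengths in m; the calibration is good to about 2 mm. A picture is of the moment at which its call begins. camera_info takes no time and is no camera call.
- close_job(): hands the job in; it is judged then, once.
The state is a dict: "time_s": time; "q": joint angles; "qd": joint speeds; "effort": joint torques, N m; "position": TCP position; "tcp_rot": TCP orientation; "wrist_force": force on the tool from outside, world axes, zero at the start; "wrist_torque": the same for the moment, N m; "width": opening from 0.0 (shut) to 1.0 (fully open); "gripper_force": force on a finger pad.
Only numpy, scipy, OpenCV 4.12 (cv2) and the standard library are available. Lean on these libraries where they do the work, as an engineer would, in place of code of your own. Each camera call takes 0.05 s, during which the arm holds its last target. There are 200 camera calls.

## Working session

There is one attempt and no reset: what is moved stays moved. The work goes in short steps, Python scripts to look and compute and a shell command to move; the robot and the scene stay as the last step left them, time stands still between calls to the robot, and variables do not carry over. Pictures are saved under pics/ and viewed, at most 10 in all, crops included, and the job is handed in when it is done.

```bash
mkdir -p pics; python3 - <<'E'
from bench import telemetry, vision, robot
import cv2,numpy as np
s=telemetry.sense()
print({k:np.round(v,3).tolist() for k,v in s.items()}, robot.finger_overhang)
for n in("top","side"):
    im=vision.capture(n);cv2.imwrite(f"pics/{n}0.png",im[:,:,::-1]);c=vision.camera_info(n)
    print(n,{k:np.round(v,3).tolist() for k,v in c.items()})
E
```

```text
{'time_s': 0.0, 'q': [1.157, 0.36, 1.511, 0.0, 1.273, -0.115], 'qd': [-0.0, -0.001, 0.001, -0.0, -0.0, -0.001], 'effort': [0.002, -52.761, -27.863, 0.0, 0.013, -0.0], 'position': [0.176, 0.573, 0.252], 'tcp_rot': [-0.468, -3.106, 0.003], 'wrist_force': [-0.435, -0.142, 0.423], 'wrist_torque': [0.035, 0.004, 0.011], 'gripper_force': 0.0, 'width': 1.0} 0.022
top {'camera_matrix': [[506.396, 0.0, 322.585], [0.0, 506.396, 246.544], [0.0, 0.0, 1.0]], 'rvec': [2.143, -2.197, 0.149], 'tvec': [0.009, 0.601, 0.957]}
side {'camera_matrix': [[479.766, 0.0, 326.784], [0.0, 479.766, 235.95], [0.0, 0.0, 1.0]], 'rvec': [2.314, -0.447, 0.176], 'tvec': [-0.525, 0.21, 0.672]}
```

View pics/top0.png

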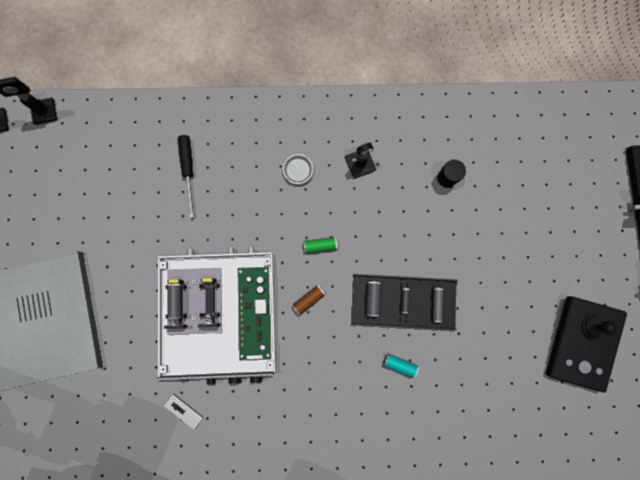

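View pics/side0.png

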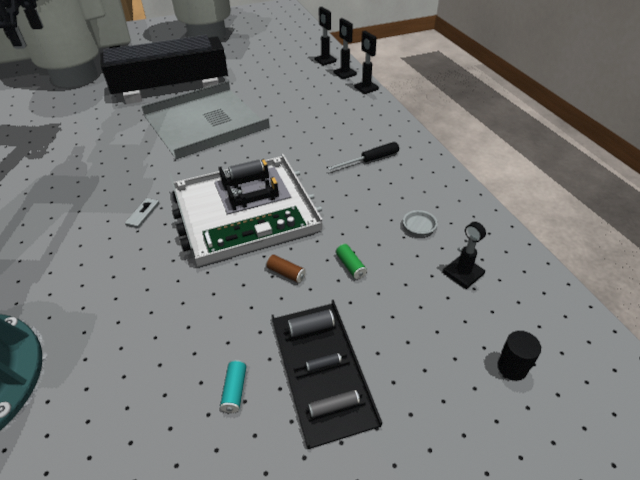

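Top view: the tray is at (405,302), with cells at (373,300), (405,300) and (438,305). The empty bay is at (208,302), and the loaded one at (175,302). The fat cell is probably (373,300), being the widest dark-grey one. The brown, green and turquoise cells are decoys. I'll confirm with an enlarged crop and measure.

```bash
cat > h.py <<'E'
import cv2,numpy as np
from bench import telemetry,vision
def cam(n):
    c=vision.camera_info(n);R=cv2.Rodrigues(np.array(c["rvec"],float))[0]
    return np.array(c["camera_matrix"]),R,np.array(c["tvec"]).ravel()
def ray(n,uv,z):
    K,R,t=cam(n);d=R.T@np.linalg.inv(K)@[uv[0],uv[1],1.];o=-R.T@t
    return o+d*(z-o[2])/d[2]
def proj(n,P):
    K,R,t=cam(n);p=K@(R@np.asarray(P,float)+t);return p[:2]/p[2]
E
python3 - <<'E'
from h import *
t=cv2.imread("pics/top0.png");s=cv2.imread("pics/side0.png")
def c(im,x,y,w,h): return cv2.resize(im[y:y+h,x:x+w],(400,300),interpolation=cv2.INTER_CUBIC)
cv2.imwrite("pics/crop0.png",np.vstack([np.hstack([c(t,345,265,120,75*120//100),c(s,265,295,120,90)]),np.hstack([c(t,155,265,80,60),c(s,205,145,100,75)])]))
for n,uv in dict(fat=(373,300),mid=(405,300),right=(438,305)).items(): print(n,ray("top",uv,.024).round(4))
print("bays",ray("top",(175,302),.041).round(3),ray("top",(208,302),.041).round(3))
# chassis corners
g=cv2.cvtColor(t,cv2.COLOR_BGR2HSV)
m=((g[...,1]<25)&(g[...,2]>200)).astype(np.uint8);m[:, :140]=0;m[:,290:]=0;m[:230]=0;m[400:]=0
m=cv2.morphologyEx(m,cv2.MORPH_CLOSE,np.ones((5,5)))
cs,_=cv2.findContours(m,0,2);k=max(cs,key=cv2.contourArea);r=cv2.minAreaRect(k);print("chassis",r,[ray("top",p,.028).round(3).tolist() for p in cv2.boxPoints(r)])
m=(g[...,2]<75).astype(np.uint8);m[:,:340]=0;m[:,470:]=0;m[:260]=0;m[345:]=0
m=cv2.morphologyEx(m,cv2.MORPH_CLOSE,np.ones((15,15)))
cs,_=cv2.findContours(m,0,2);k=max(cs,key=cv2.contourArea);r=cv2.minAreaRect(k);print("tray",r,[ray("top",p,.014).round(3).tolist() for p in cv2.boxPoints(r)],ray("top",r[0],.014))
E
```

```text
fat [ 0.495  -0.1026  0.024 ]
mid [ 0.4934 -0.1655  0.024 ]
right [ 0.482  -0.2301  0.024 ]
bays [0.501 0.279 0.041] [0.499 0.216 0.041]
chassis ((214.56338500976562, 313.47271728515625), (120.11437225341797, 116.24385070800781), 88.53119659423828) [[0.594, 0.322, 0.028], [0.594, 0.095, 0.028], [0.363, 0.092, 0.028], [0.363, 0.313, 0.028]]
tray ((404.6553039550781, 299.9450988769531), (105.25929260253906, 75.8552017211914), 2.3373055458068848) [[0.427, -0.057, 0.014], [0.576, -0.068, 0.014], [0.562, -0.279, 0.014], [0.413, -0.264, 0.014]] [ 0.49359415 -0.16667246  0.014     ]
```

View pics/crop0.png

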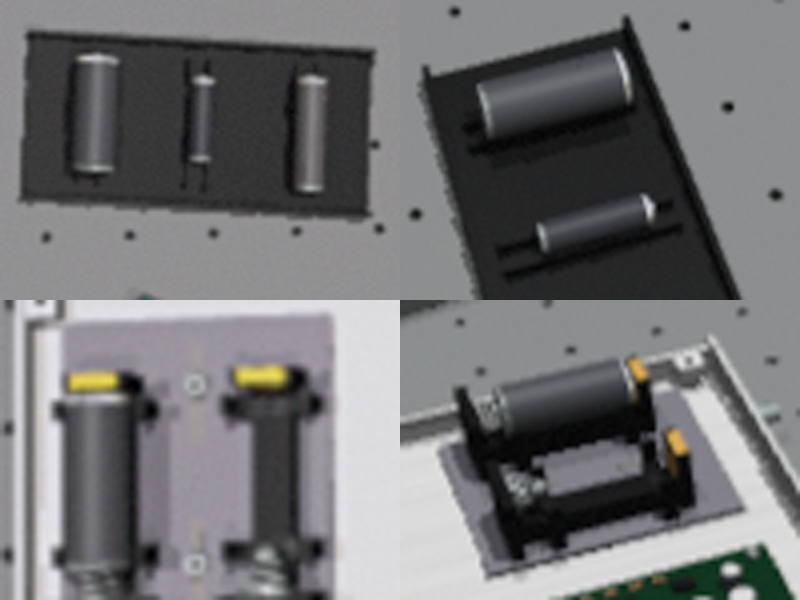

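```bash
python3 - <<'E'
from h import *
t=cv2.imread("pics/top0.png");s=cv2.imread("pics/side0.png")
def c(im,x,y,w,h): return cv2.resize(im[y:y+h,x:x+w],(400,600),interpolation=cv2.INTER_CUBIC)
a=cv2.resize(t[275:325,358:391],(396,600),interpolation=cv2.INTER_CUBIC)
b=cv2.resize(s[303:343,282:342],(400,267),interpolation=cv2.INTER_CUBIC)
d=cv2.resize(t[270:335,190:226],(200,361),interpolation=cv2.INTER_CUBIC)[:333]
e=cv2.resize(s[170:212,225:285],(200,140)) 
f=np.zeros((333,400,3),np.uint8);f[:,:200]=d;f[:140,200:]=e
cv2.imwrite("pics/crop1.png",np.hstack([a,np.vstack([b,f])]))
for n in("top","side"):
    K,R,T=cam(n);print(n,(-R.T@T).round(3))
E
```

```text
top [0.486 0.015 1.02 ]
side [ 0.37  -0.502  0.618]
```

View pics/crop1.png

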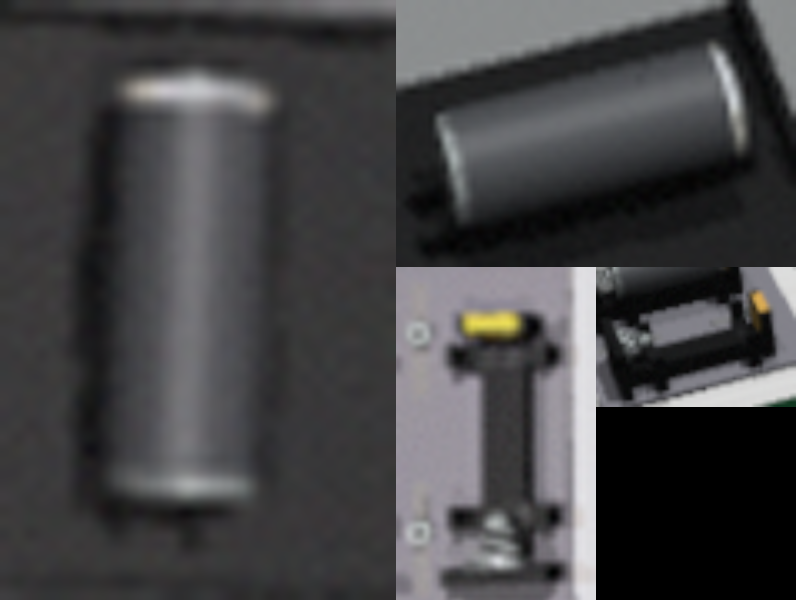

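```bash
python3 - <<'E'
from h import *
t=cv2.imread("pics/top0.png");s=cv2.imread("pics/side0.png")
g=cv2.cvtColor(t,cv2.COLOR_BGR2GRAY)
print(g[278:288,364:384]);print(g[312:322,364:384])
def blobs(im,lo,hi,box):
    h=cv2.cvtColor(im,cv2.COLOR_BGR2HSV);m=cv2.inRange(h,lo,hi);x,y,w,hh=box
    k=np.zeros_like(m);k[y:y+hh,x:x+w]=m[y:y+hh,x:x+w]
    n,l,st,ce=cv2.connectedComponentsWithStats(k);return [(st[i].tolist(),ce[i].round(2).tolist()) for i in range(1,n) if st[i][4]>5]
T=blobs(t,(18,120,120),(35,255,255),(155,260,80,40));S=blobs(s,(10,120,120),(35,255,255),(240,145,60,60))
print(T,S)
for st,c in T: print("plate top",ray("top",c,.047).round(4))
for st,c in S: print("plate side",ray("side",c,.044).round(4))
# cell in tray: bright vs black
m=(g>70).astype(np.uint8);k=np.zeros_like(m);k[279:323,362:386]=m[279:323,362:386]
cs,_=cv2.findContours(k,0,2);r=cv2.minAreaRect(max(cs,key=cv2.contourArea));print(r,ray("top",r[0],.03),[ray("top",p,.03).round(4).tolist() for p in cv2.boxPoints(r)])
# spring wall & saddle
print(g[320:332:1,196:222])
E
```

```text
[[ 61  59  57  55  52  55  54  53  54  54  56  54  57  54  55  50  53  52
   46  38]
 [ 59  58  53  54  54  53  50  49  51  50  54  54  54  55  56  57  57  53
   56  56]
 [ 62  55  51  50  49  45  47  44  53  65  71  58  50  48  55  56  55  54
   56  56]
 [ 57  55  50  56  72  93 108 117 125 138 151 125 101  92  83  69  59  55
   55  54]
 [ 58  54  51  64 107 158 183 197 195 194 197 186 168 157 140 117  81  58
   55  56]
 [ 59  52  48  49  74 105 120 131 139 153 156 149 136 136 146 144 100  61
   54  60]
 [ 59  50  32  28  45  58  69  75  91 113 120 111  98  93 101 101  70  48
   53  54]
 [ 58  47  29  26  42  57  69  75  89 106 113 106  92  82  76  67  51  46
   55  57]
 [ 57  38  29  28  47  59  69  78  93 110 116 108  92  84  79  67  52  50
   54  54]
 [ 56  39  23  31  48  63  71  76  94 113 118 109  93  85  77  68  51  49
   56  60]]
[[ 38  17  29  46  63  70  81  96 112 119 107  94  81  76  66  47  48  52
   57  57]
 [ 39  32  34  54  68  76  82  95 109 111 103  88  79  77  66  48  46  54
   56  56]
 [ 40  31  41  66  83  94  96 108 124 134 125 111 103  94  78  54  45  53
   59
[... 1688 characters left out ...]
53  52  56
   55  57  49  20  11  45  85 128]
 [149 127  79  57  54  57  58  59  58  54  58  57  60  60  59  61  61  63
   63  67  59  50  51  86 111 134]
 [151 134 101  78  71  74  74  75  75  75  81  85  81  83  80  81  89  88
   87  89  87  83 100 134 141 150]
 [153 149 139 103  89  90  89  89  92  91  93  93  92  93  93  92  95  94
   94  95  94  95 114 146 148 148]
 [151 152 147 111 102 104  94  93  93  92  93  94  91  90  91  92  93  90
   91  91  94 109 138 151 146 144]
 [150 154 145 126 136 136 116 107 104 103 104 105 106 106 105 106 104 105
  104 105 110 137 150 152 153 150]
 [151 150 150 144 152 153 145 140 143 144 143 141 142 144 142 140 142 143
  143 143 142 149 153 152 149 151]]
```

The enlarged crop settles it. The cell at (373.6,298.5) is the widest (26 mm) and dark grey, so it's the fat one. The faint bump at (373.5,280) puts its button at +x. Measured positions:
- **Fat cell:** about (0.498, -0.104), yaw -0.067.
- **Bay:** about (0.503, 0.2185), yaw about 0, from the plate's front edge (0.538) and the spring wall.

These agree with the chassis size given, so I'll start moving.

```bash
cat >> h.py <<'E'
from scipy.spatial.transform import Rotation as Ro
R0=Ro.from_matrix(np.array([[-1,0,0],[0,1,0],[0,0,-1.]]))
def goal(p,yaw=0,pitch=0,depth=.006):
    """p = cell centre; returns TCP pose so that cell axis is `depth` ahead of TCP; prints crank shares"""
    R=Ro.from_euler("z",yaw)*Ro.from_euler("y",-pitch)*R0
    tcp=np.array(p)-R.apply([0,0,depth])
    s=telemetry.sense();C=Ro.from_rotvec(s["tcp_rot"])
    d=C.inv().apply(tcp-np.array(s["position"]))/.12;r=(C.inv()*R).as_rotvec()/np.pi
    print("tcp",tcp.round(4),"shift",d.round(3),"turn",r.round(4))
def st():
    s=telemetry.sense();print({k:np.round(s[k],4).tolist() for k in("time_s","position","tcp_rot","wrist_force","width","gripper_force")})
E
python3 -c "
from h import *
goal([.498,-.104,.12],-.067)"
python3 -m crank '[[[-0.9,-1,0,0,0,-0.037,0],[-0.9,-1,0,0,0,-0.074,100],[-0.9,-1,0,0,0,-0.074,100],[-0.9,-1,0,0,0,-0.074,100],[-0.9,-1,0,0,0,-0.074,100],[-0.9,-1,0,0,0,-0.074,100],[-0.9,-1,0,0,0,-0.074,100],[-0.9,-1,0,0,0,-0.074,100],[-0.9,-1,0,0,0,-0.074,100],[-0.9,-1,0,0,0,-0.074,100]]]'
python3 -c "
from h import *
goal([.498,-.104,.12],-.067)"
```

```text
tcp [ 0.498 -0.104  0.126] shift [-4.222 -4.6    1.061] turn [-0.0005 -0.0001 -0.0738]
time_s: 1.35
position: [0.2445, 0.427, 0.2533]
tcp_rot: [-0.104, -3.14, 0.0]
wrist_force: [0.1, -0.1, 0.4]
width: 0.606
gripper_force: 0.0
tcp [ 0.498 -0.104  0.126] shift [-2.401 -4.275  1.061] turn [-0.     -0.      0.0003]
```

```bash

python3 -m crank '[[[-0.6,-1,0,0,0,0,100],[-0.6,-1,0,0,0,0,100],[-0.6,-1,0,0,0,0,100],[-0.6,-1,0,0,0,0,100],[-0.6,-1,0,0,0,0,100],[-0.6,-1,0,0,0,0,100],[-0.6,-1,0,0,0,0,100],[-0.6,-1,0,0,0,0,100],[-0.6,-1,0,0,0,0,100],[-0.6,-1,0,0,0,0,100]]]'
python3 -m crank '[[[-0.6,-1,0,0,0,0,100],[-0.6,-1,0,0,0,0,100],[-0.6,-1,0,0,0,0,100],[-0.6,-1,0,0,0,0,100],[-0.6,-1,0,0,0,0,100],[-0.6,-1,0,0,0,0,100],[-0.6,-1,0,0,0,0,100],[-0.6,-1,0,0,0,0,100],[-0.6,-1,0,0,0,0,100],[-0.6,-1,0,0,0,0,100]]]'
python3 -m crank '[[[-0.6,-1,0,0,0,0,100],[-0.6,-1,0,0,0,0,100],[-0.6,-1,0,0,0,0,100],[-0.6,-1,0,0,0,0,100],[-0.6,-1,0,0,0,0,100],[-0.6,-1,0,0,0,0,100],[-0.6,-1,0,0,0,0,100],[-0.6,-1,0,0,0,0,100],[-0.6,-1,0,0,0,0,100],[-0.6,-1,0,0,0,0,100]]]'
python3 -m crank '[[[-0.6,-1,0.6,0,0,0,100],[-0.6,-1,0.6,0,0,0,100],[-0.6,-1,0.6,0,0,0,100],[-0.6,-1,0.6,0,0,0,100],[-0.6,-1,0.6,0,0,0,100],[-0.6,-1,0.6,0,0,0,100],[-0.6,-1,0.6,0,0,0,100],[-0.6,-1,0.6,0,0,0,100],[-0.6,-1,0.6,0,0,0,100],[-0.6,-1,0.6,0,0,0,100]]]' | head -2
python3 -c "
from h import *
st();goal([.498,-.104,.08],-.067)"
```

```text
time_s: 2.6
position: [0.3084, 0.3024, 0.2533]
tcp_rot: [-0.104, -3.14, 0.0]
wrist_force: [-0.5, -0.6, -0.8]
width: 0.61
gripper_force: 0.0
time_s: 3.85
position: [0.3723, 0.1779, 0.2533]
tcp_rot: [0.104, 3.14, -0.0]
wrist_force: [-0.1, 0.4, 0.2]
width: 0.608
gripper_force: 0.0
time_s: 5.1
position: [0.4362, 0.0534, 0.2533]
tcp_rot: [-0.104, -3.14, 0.0]
wrist_force: [-0.3, -0.5, -0.5]
width: 0.606
gripper_force: 0.0
time_s: 6.35
position: [0.5001, -0.071, 0.1814]
{'time_s': 6.35, 'position': [0.5001, -0.071, 0.1814], 'tcp_rot': [0.1039, 3.1398, -0.0002], 'wrist_force': [0.9508, -0.5572, -0.7973], 'width': 0.6084, 'gripper_force': 0.0}
tcp [ 0.498 -0.104  0.086] shift [-0.001 -0.275  0.795] turn [-0.      0.      0.0003]
```

```bash

python3 -m crank '[[[0,-0.275,0.3,0,0,0,100],[0,-0.275,0.6,0,0,0,100],[0,-0.275,0.79,0,0,0,100],[0,-0.275,0.79,0,0,0,100],[0,-0.275,0.79,0,0,0,100],[0,-0.275,0.79,0,0,0,100],[0,-0.275,0.79,0,0,0,100],[0,-0.275,0.79,0,0,0,100],[0,-0.275,0.79,0,0,0,100],[0,-0.275,0.79,0,0,0,100]]]' | head -2
python3 - <<'E'
from h import *
st();goal([.498,-.104,.025],-.067)
a=vision.capture("top");b=vision.capture("side")
a=cv2.resize(a[240:340,340:440],(400,400),interpolation=cv2.INTER_CUBIC);b=cv2.resize(b[260:360,260:360],(400,400),interpolation=cv2.INTER_CUBIC)
cv2.imwrite("pics/grasp.png",np.hstack([a,b])[:,:,::-1])
E
```

```text
time_s: 7.6
position: [0.4978, -0.104, 0.0865]
{'time_s': 7.6, 'position': [0.4978, -0.104, 0.0865], 'tcp_rot': [-0.1041, -3.1398, 0.0001], 'wrist_force': [-0.3645, 0.7145, 0.0322], 'width': 0.6084, 'gripper_force': 0.0}
tcp [ 0.498 -0.104  0.031] shift [-0.001  0.     0.463] turn [-0.     -0.      0.0002]
```

View pics/grasp.png

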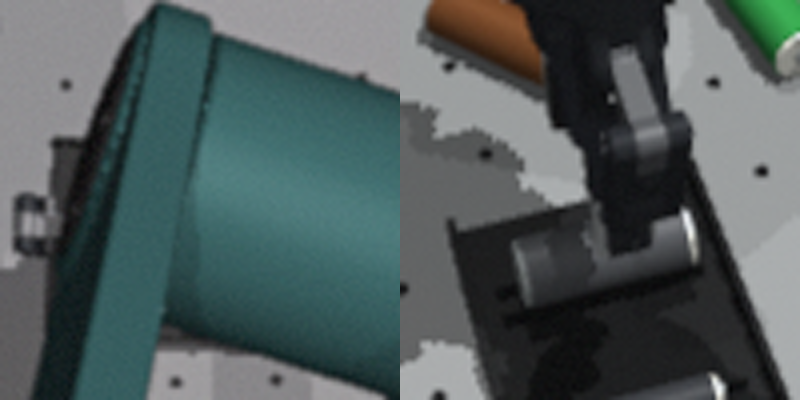

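The top view is blocked by the arm. In the side view the fingers straddle the fat cell, with its near end at crop (525,275) and far end at (690,240). I'll descend and close.

```bash

python3 -m crank '[[[0,0,0.1,0,0,0,100],[0,0,0.2,0,0,0,100],[0,0,0.3,0,0,0,100],[0,0,0.4,0,0,0,100],[0,0,0.46,0,0,0,100],[0,0,0.46,0,0,0,100],[0,0,0.46,0,0,0,255],[0,0,0.46,0,0,0,255],[0,0,0.46,0,0,0,255],[0,0,0.46,0,0,0,255]]]'
python3 -m crank '[[[0,0,0,0,0,0,255],[0,0,0,0,0,0,255],[0,0,0,0,0,0,255],[0,0,-0.1,0,0,0,255],[0,0,-0.3,0,0,0,255],[0,0,-0.5,0,0,0,255],[0,0,-0.7,0,0,0,255],[0,0,-0.8,0,0,0,255],[0,0,-0.8,0,0,0,255],[0,0,-0.8,0,0,0,255]]]'
python3 - <<'E'
from h import *
b=vision.capture("side");cv2.imwrite("pics/held_full.png",b[:,:,::-1])
p=np.array(telemetry.sense()["position"])-[0,0,.007]
for d in(-.0325,.0325,.0345): print(proj("side",p+[d,-.067*d,0]).round(1))
u=proj("side",p).astype(int);x,y=u-[50,38];cv2.imwrite("pics/held.png",cv2.resize(b[y:y+75,x:x+100],(800,600),interpolation=cv2.INTER_CUBIC)[:,:,::-1]);print(x,y)
E
```

```text
time_s: 8.95
position: [0.4983, -0.1042, 0.0318]
tcp_rot: [0.104, 3.139, -0.001]
wrist_force: [0.1, 0.6, 5.9]
width: 0.283
gripper_force: 58.7
time_s: 10.2
position: [0.4973, -0.1039, 0.1266]
tcp_rot: [-0.104, -3.139, -0.0]
wrist_force: [0.0, -0.0, -1.1]
width: 0.285
gripper_force: 58.9
[284.7 287.4]
[331.1 275.8]
[332.5 275.4]
258 243
```

View pics/held.png

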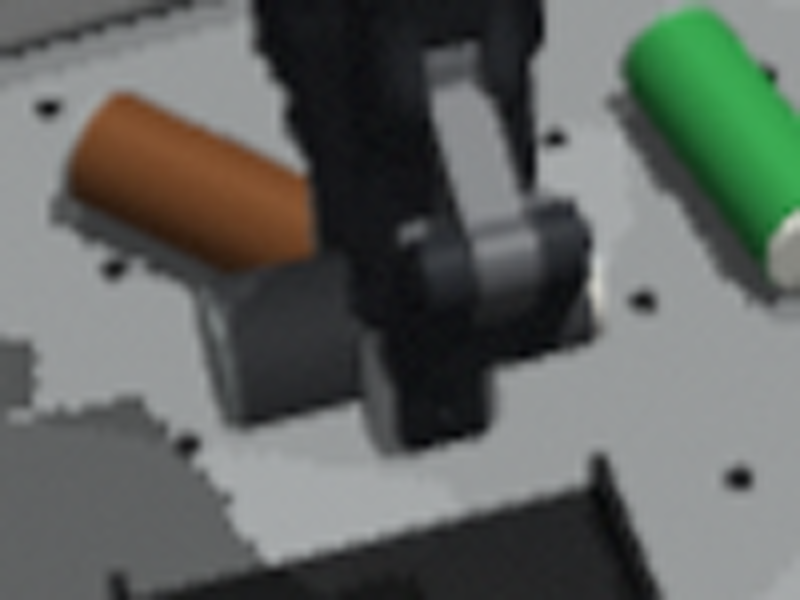

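The cell is held and level. Its near end is at crop (222,350), within about 1 mm of the prediction for a centred grip. Next is carrying it to the bay.

```bash

python3 -m crank '[[[0,0.4,0,0,0,0,255],[0,0.8,0,0,0,0,255],[0,1,0,0,0,0,255],[0,1,0,0,0,0,255],[0,1,0,0,0,0,255],[0,1,0,0,0,0,255],[0,1,0,0,0,0,255],[0,1,0,0,0,0,255],[0,1,0,0,0,0,255],[0,1,0,0,0,0,255]]]' | head -2
python3 -m crank '[[[0,0.4,0,0,0,0,255],[0,0.8,0,0,0,0,255],[0,1,0,0,0,0,255],[0,1,0,0,0,0,255],[0,1,0,0,0,0,255],[0,1,0,0,0,0,255],[0,1,0,0,0,0,255],[0,1,0,0,0,0,255],[0,1,0,0,0,0,255],[0,1,0,0,0,0,255]]]' | head -2
python3 -c "
from h import *
st();goal([.505,.2185,.10],.005,np.radians(25),.0075)"
```

```text
time_s: 11.5
position: [0.5058, 0.0156, 0.1273]
time_s: 12.75
position: [0.5138, 0.1353, 0.1273]
{'time_s': 12.75, 'position': [0.5138, 0.1353, 0.1273], 'tcp_rot': [-0.1042, -3.1398, 0.0002], 'wrist_force': [0.4705, 0.7612, -1.8947], 'width': 0.2851, 'gripper_force': 59.2255}
tcp [0.5018 0.2185 0.1068] shift [0.145 0.685 0.171] turn [-0.005  -0.1388 -0.0223]
```

```bash

python3 -m crank '[[[0.05,0.2,0,0,-0.03,-0.01,255],[0.1,0.4,0.05,0,-0.08,-0.02,255],[0.11,0.6,0.1,-0.005,-0.11,-0.022,255],[0.11,0.685,0.17,-0.005,-0.139,-0.022,255],[0.11,0.685,0.17,-0.005,-0.139,-0.022,255],[0.11,0.685,0.17,-0.005,-0.139,-0.022,255],[0.11,0.685,0.17,-0.005,-0.139,-0.022,255],[0.11,0.685,0.17,-0.005,-0.139,-0.022,255],[0.11,0.685,0.17,-0.005,-0.139,-0.022,255],[0.11,0.685,0.17,-0.005,-0.139,-0.022,255]]]' | head -2
python3 - <<'E'
from h import *
st();goal([.509,.2185,.0555],.005,np.radians(25),.0075)
s=telemetry.sense();C=Ro.from_rotvec(s["tcp_rot"]);c=np.array(s["position"])+C.apply([0,0,.0075])
print("cell",c.round(4),[proj("side",c+C.apply([-d,0,0])).round(1).tolist() for d in(-.0325,.0345)])
b=vision.capture("side");cv2.imwrite("pics/bay1.png",cv2.resize(b[120:225,190:330],(800,600),interpolation=cv2.INTER_CUBIC)[:,:,::-1])
E
```

```text
time_s: 14.0
position: [0.5063, 0.2182, 0.107]
{'time_s': 14.0, 'position': [0.5063, 0.2182, 0.107], 'tcp_rot': [-0.0047, 2.7045, 0.0016], 'wrist_force': [-0.3663, -0.576, -1.4026], 'width': 0.2819, 'gripper_force': 59.1265}
tcp [0.5058 0.2185 0.0623] shift [0.161 0.003 0.336] turn [-0.0001  0.0002 -0.0005]
cell [0.5094 0.2182 0.1002] [[239.7, 170.4], [270.1, 150.2]]
```

View pics/bay1.png

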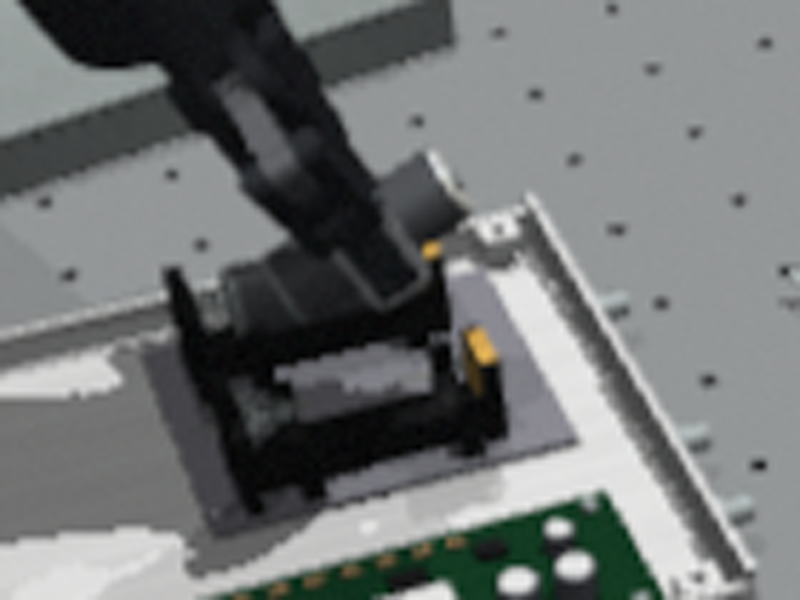

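The side view shows the tilted cell over the empty bay with its white button end up at crop (437,180). The brass plate is at (482,345) and the spring at (262,410). Now I'll descend in steps.

```bash

python3 -m crank '[[[0.03,0.003,0.06,0,0,0,255],[0.06,0.003,0.12,0,0,0,255],[0.08,0.003,0.18,0,0,0,255],[0.112,0.003,0.239,0,0,0,255],[0.112,0.003,0.239,0,0,0,255],[0.112,0.003,0.239,0,0,0,255],[0.112,0.003,0.239,0,0,0,255],[0.112,0.003,0.239,0,0,0,255],[0.112,0.003,0.239,0,0,0,255],[0.112,0.003,0.239,0,0,0,255]]]'
python3 -m crank '[[[0.004,0,0.008,0,0,0,255],[0.007,0,0.015,0,0,0,255],[0.010,0,0.022,0,0,0,255],[0.014,0,0.030,0,0,0,255],[0.018,0,0.038,0,0,0,255],[0.018,0,0.038,0,0,0,255],[0.018,0,0.038,0,0,0,255],[0.018,0,0.038,0,0,0,255],[0.018,0,0.038,0,0,0,255],[0.018,0,0.038,0,0,0,255]]]'
python3 -c "
from h import *
goal([.509,.2185,.0555],.005,np.radians(25),.0075)"
```

```text
time_s: 15.3
position: [0.506, 0.2187, 0.0753]
tcp_rot: [-0.005, 2.705, 0.002]
wrist_force: [-0.3, -0.3, -0.7]
width: 0.279
gripper_force: 59.1
time_s: 16.55
position: [0.506, 0.2187, 0.0702]
tcp_rot: [-0.005, 2.705, 0.002]
wrist_force: [0.9, 0.6, -1.5]
width: 0.285
gripper_force: 59.1
tcp [0.5058 0.2185 0.0623] shift [ 0.029 -0.002  0.059] turn [-0.0001  0.0002 -0.0003]
```

```bash

python3 -m crank '[[[0.004,0,0.007,0,0,0,255],[0.007,0,0.015,0,0,0,255],[0.010,0,0.022,0,0,0,255],[0.014,0,0.030,0,0,0,255],[0.018,0,0.038,0,0,0,255],[0.018,0,0.038,0,0,0,255],[0.018,0,0.038,0,0,0,255],[0.018,0,0.038,0,0,0,255],[0.018,0,0.038,0,0,0,255],[0.018,0,0.038,0,0,0,255]]]'
python3 -m crank '[[[0.002,0,0.004,0,0,0,255],[0.004,0,0.008,0,0,0,255],[0.006,0,0.012,0,0,0,255],[0.008,0,0.016,0,0,0,255],[0.010,0,0.02,0,0,0,255],[0.010,0,0.02,0,0,0,255],[0.010,0,0.02,0,0,0,255],[0.010,0,0.02,0,0,0,255],[0.010,0,0.02,0,0,0,255],[0.010,0,0.02,0,0,0,255]]]'
```

```text
time_s: 17.8
position: [0.506, 0.2187, 0.0651]
tcp_rot: [-0.005, 2.705, 0.002]
wrist_force: [0.4, -0.2, -0.1]
width: 0.284
gripper_force: 59.1
time_s: 19.05
position: [0.5059, 0.2187, 0.0624]
tcp_rot: [-0.005, 2.705, 0.002]
wrist_force: [-0.8, 0.8, -0.0]
width: 0.282
gripper_force: 59.1
```

```bash

python3 -m crank '[[[0.008,0,-0.0035,0,0,0,255],[0.015,0,-0.007,0,0,0,255],[0.023,0,-0.0105,0,0,0,255],[0.03,0,-0.014,0,0,0,255],[0.038,0,-0.0175,0,0,0,255],[0.038,0,-0.0175,0,0,0,255],[0.038,0,-0.0175,0,0,0,255],[0.038,0,-0.0175,0,0,0,255],[0.038,0,-0.0175,0,0,0,255],[0.038,0,-0.0175,0,0,0,255]]]'
python3 -m crank '[[[0.008,0,-0.0035,0,0,0,255],[0.015,0,-0.007,0,0,0,255],[0.023,0,-0.0105,0,0,0,255],[0.023,0,-0.0105,0,0,0,255],[0.023,0,-0.0105,0,0,0,255],[0.023,0,-0.0105,0,0,0,255],[0.023,0,-0.0105,0,0,0,255],[0.023,0,-0.0105,0,0,0,255],[0.023,0,-0.0105,0,0,0,255],[0.023,0,-0.0105,0,0,0,255]]]'
```

```text
time_s: 20.3
position: [0.5029, 0.2193, 0.0634]
tcp_rot: [-0.005, 2.702, 0.003]
wrist_force: [6.5, -1.1, -0.4]
width: 0.282
gripper_force: 59.0
time_s: 21.55
position: [0.502, 0.2197, 0.0642]
tcp_rot: [-0.005, 2.699, 0.004]
wrist_force: [11.3, -2.1, -1.7]
width: 0.281
gripper_force: 59.1
```

```bash

python3 -m crank '[[[-0.02,0,0.009,0,0,0,255],[-0.04,0,0.019,0,0,0,255],[-0.061,0,0.028,0,0,0,255],[-0.061,-0.01,0.028,0,0,0,255],[-0.061,-0.018,0.028,0,0,0,255],[-0.061,-0.018,0.028,0,0,0,255],[-0.061,-0.018,0.028,0,0,0,255],[-0.061,-0.018,0.028,0,0,0,255],[-0.061,-0.018,0.028,0,0,0,255],[-0.061,-0.018,0.028,0,0,0,255]]]'
python3 - <<'E'
from h import *
s=telemetry.sense();C=Ro.from_rotvec(s["tcp_rot"]);c=np.array(s["position"])+C.apply([0,0,.0075]);print("torque",s["wrist_torque"],"cell",c)
b=vision.capture("side");cv2.imwrite("pics/bay2.png",cv2.resize(b[145:220,210:310],(800,600),interpolation=cv2.INTER_CUBIC)[:,:,::-1])
for d in(-.0325,.0325):
    for o in (-.013,0,.013): print(d,o,((proj("side",c+C.apply([-d,0,-o]))-[210,145])*8).round(0))
E
```

```text
time_s: 22.8
position: [0.5059, 0.2165, 0.0624]
tcp_rot: [-0.005, 2.705, 0.002]
wrist_force: [0.2, -0.2, -1.2]
width: 0.282
gripper_force: 59.5
torque [0.01688538 0.23370472 0.03334226] cell [0.50906411 0.21655497 0.05564393]
-0.0325 -0.013 [292. 392.]
-0.0325 0 [263. 359.]
-0.0325 0.013 [234. 326.]
0.0325 -0.013 [518. 243.]
0.0325 0 [491. 208.]
0.0325 0.013 [464. 173.]
```

View pics/bay2.png

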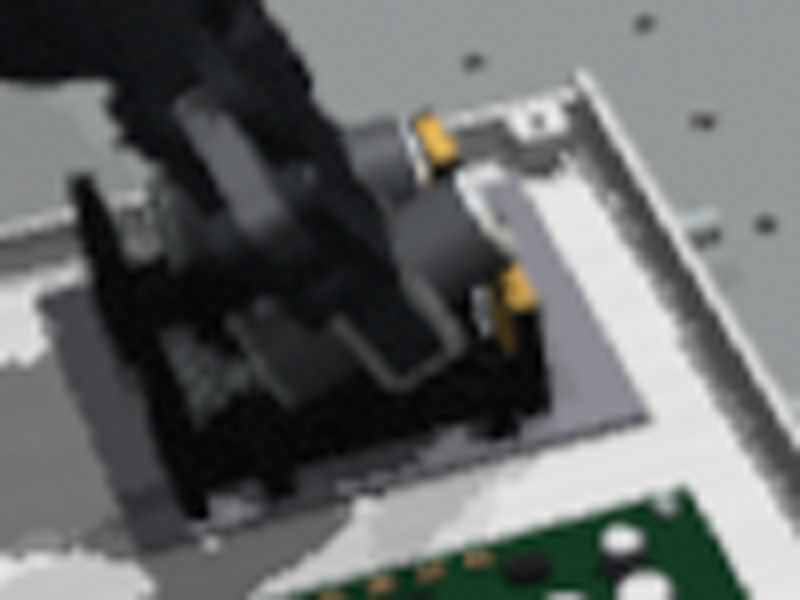

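The flat end at crop (262,362) matches the prediction, and it stands just ahead of the spring tip at (240,375). The button rim at (490,215) clears the plate top. The earlier stiff contact, with Fy negative, was probably the +y ear, so I've moved the cell 2 mm to -y. Pushing again.

```bash

python3 -m crank '[[[0.008,0,-0.0035,0,0,0,255],[0.015,0,-0.007,0,0,0,255],[0.023,0,-0.0105,0,0,0,255],[0.03,0,-0.014,0,0,0,255],[0.03,0,-0.014,0,0,0,255],[0.03,0,-0.014,0,0,0,255],[0.03,0,-0.014,0,0,0,255],[0.03,0,-0.014,0,0,0,255],[0.03,0,-0.014,0,0,0,255],[0.03,0,-0.014,0,0,0,255]]]'; python3 -c "
from h import *
print(telemetry.sense()['wrist_torque'])"
```

```text
time_s: 24.1
position: [0.502, 0.2166, 0.0625]
tcp_rot: [-0.005, 2.705, 0.002]
wrist_force: [1.0, 0.1, -0.8]
width: 0.284
gripper_force: 59.5
[-0.0022976   0.09252104  0.03127797]
```

```bash

python3 -m crank '[[[0.008,0,-0.0035,0,0,0,255],[0.015,0,-0.007,0,0,0,255],[0.023,0,-0.0105,0,0,0,255],[0.03,0,-0.014,0,0,0,255],[0.038,0,-0.0175,0,0,0,255],[0.038,0,-0.0175,0,0,0,255],[0.038,0,-0.0175,0,0,0,255],[0.038,0,-0.0175,0,0,0,255],[0.038,0,-0.0175,0,0,0,255],[0.038,0,-0.0175,0,0,0,255]]]'; python3 -c "
from h import *
print(telemetry.sense()['wrist_torque'])"
```

```text
time_s: 25.35
position: [0.4975, 0.2167, 0.0627]
tcp_rot: [-0.005, 2.704, 0.002]
wrist_force: [5.2, -0.7, -0.1]
width: 0.282
gripper_force: 59.5
[-0.10894571 -0.62349506 -0.00234565]
```

Now the force follows the spring, about 1 N per mm, with contact at TCP x of about 0.5025. That puts the real bay centre at about 0.503, as the images gave. I'll compress to about 7.5 N.

```bash

python3 -m crank '[[[0.006,0,-0.003,0,0,0,255],[0.012,0,-0.0055,0,0,0,255],[0.018,0,-0.0085,0,0,0,255],[0.021,0,-0.010,0,0,0,255],[0.021,0,-0.010,0,0,0,255],[0.021,0,-0.010,0,0,0,255],[0.021,0,-0.010,0,0,0,255],[0.021,0,-0.010,0,0,0,255],[0.021,0,-0.010,0,0,0,255],[0.021,0,-0.010,0,0,0,255]]]'; python3 - <<'E'
from h import *
print(telemetry.sense()['wrist_torque'])
for a in(20,15):
    r=np.radians(a);c,s=np.cos(r),np.sin(r)
    goal([.503+(-34+32.5*c)/1e3,.2165,.041+(-12+32.5*s+13*c)/1e3],.005,r,.0075)
E
```

```text
time_s: 26.6
position: [0.4956, 0.2169, 0.0632]
tcp_rot: [-0.005, 2.702, 0.003]
wrist_force: [6.8, -0.7, 1.1]
width: 0.277
gripper_force: 59.4
[-0.15419511 -0.90722683 -0.03868302]
tcp [0.497  0.2165 0.0594] shift [ 0.003 -0.004  0.033] turn [ 0.0002  0.0287 -0.0004]
tcp [0.4985 0.2165 0.0572] shift [-0.001 -0.004  0.055] turn [ 0.0002  0.0564 -0.0004]
```

```bash

python3 -m crank '[[[0.001,-0.001,0.008,0,0.007,0,255],[0.002,-0.002,0.016,0,0.014,0,255],[0.003,-0.003,0.025,0,0.022,0,255],[0.003,-0.004,0.033,0,0.029,0,255],[0.002,-0.004,0.040,0,0.036,0,255],[0.001,-0.004,0.048,0,0.046,0,255],[-0.001,-0.004,0.055,0,0.056,0,255],[-0.001,-0.004,0.055,0,0.056,0,255],[-0.001,-0.004,0.055,0,0.056,0,255],[-0.001,-0.004,0.055,0,0.056,0,255]]]'; python3 - <<'E'
from h import *
print(telemetry.sense()['wrist_torque'])
for a in(15,8,3):
    r=np.radians(a);c,s=np.cos(r),np.sin(r)
    goal([.503+(-34+32.5*c)/1e3,.2165,.041+(-12+32.5*s+13*c)/1e3],.005,r,.0075)
E
```

```text
time_s: 27.85
position: [0.4996, 0.217, 0.0576]
tcp_rot: [-0.006, 2.875, 0.004]
wrist_force: [6.1, -0.4, 1.4]
width: 0.284
gripper_force: 59.6
[-0.01625614 -0.8902028   0.0096092 ]
tcp [0.4985 0.2165 0.0572] shift [ 0.01  -0.004  0.   ] turn [ 0.0007  0.0014 -0.0003]
tcp [0.5001 0.2165 0.0538] shift [ 0.004 -0.004  0.031] turn [ 0.0007  0.0403 -0.0003]
tcp [0.5011 0.2165 0.0512] shift [ 0.002 -0.004  0.055] turn [ 0.0007  0.0681 -0.0003]
```

```bash

python3 -m crank '[[[0.008,-0.002,0,0,0,0,255],[0.008,-0.004,0.006,0,0.008,0,255],[0.007,-0.004,0.012,0,0.016,0,255],[0.006,-0.004,0.018,0,0.024,0,255],[0.005,-0.004,0.025,0,0.032,0,255],[0.004,-0.004,0.031,0,0.040,0,255],[0.004,-0.004,0.031,0,0.040,0,255],[0.004,-0.004,0.031,0,0.040,0,255],[0.004,-0.004,0.031,0,0.040,0,255],[0.004,-0.004,0.031,0,0.040,0,255]]]'; python3 - <<'E'
from h import *
print(telemetry.sense()['wrist_torque'])
for a in(8,3,0):
    r=np.radians(a);c,s=np.cos(r),np.sin(r)
    goal([.503+(-34+32.5*c)/1e3,.2165,.041+(-12+32.5*s+13*c)/1e3],.005,r,.0075)
E
```

```text
time_s: 29.1
position: [0.5003, 0.2165, 0.0536]
tcp_rot: [-0.006, 3.001, 0.004]
wrist_force: [6.6, 1.4, -0.2]
width: 0.284
gripper_force: 59.6
[ 0.14235274 -1.09331113  0.03922344]
tcp [0.5001 0.2165 0.0538] shift [ 0.001  0.    -0.002] turn [ 0.0006  0.0004 -0.0004]
tcp [0.5011 0.2165 0.0512] shift [-0.003  0.     0.021] turn [ 0.0007  0.0282 -0.0003]
tcp [0.5015 0.2165 0.0495] shift [-0.005  0.     0.035] turn [ 0.0007  0.0449 -0.0003]
```

```bash

python3 -m crank '[[[0,0,0.007,0,0.009,0,255],[-0.002,0,0.014,0,0.018,0,255],[-0.003,0,0.021,0,0.027,0,255],[-0.004,0,0.028,0,0.036,0,255],[-0.005,0,0.035,0,0.045,0,255],[-0.005,0,0.035,0,0.045,0,255],[-0.005,0,0.035,0,0.045,0,255],[-0.005,0,0.035,0,0.045,0,255],[-0.005,0,0.035,0,0.045,0,255],[-0.005,0,0.035,0,0.045,0,255]]]'; python3 - <<'E'
from h import *
print(telemetry.sense()['wrist_torque'])
goal([.5015,.2165,.042],.005,0,.0075)
E
```

```text
time_s: 30.35
position: [0.5015, 0.2164, 0.0491]
tcp_rot: [0.006, -3.141, -0.003]
wrist_force: [7.4, 1.8, -2.7]
width: 0.28
gripper_force: 59.6
[ 0.23315393 -1.24814223 -0.03952113]
tcp [0.5015 0.2165 0.0495] shift [ 0.     0.001 -0.003] turn [ 0.0006 -0.0001 -0.0004]
```

Level behind the plate with the spring at about 7 N. Next I'll press down gently.

```bash

python3 -m crank '[[[0,0.002,0.003,0,0,0,255],[0,0.004,0.006,0,0,0,255],[0,0.004,0.009,0,0,0,255],[0,0.004,0.012,0,0,0,255],[0,0.004,0.012,0,0,0,255],[0,0.004,0.012,0,0,0,255],[0,0.004,0.012,0,0,0,255],[0,0.004,0.012,0,0,0,255],[0,0.004,0.012,0,0,0,255],[0,0.004,0.012,0,0,0,255]]]'; python3 -c "
from h import *
print(telemetry.sense()['wrist_torque'])"
```

```text
time_s: 31.6
position: [0.5016, 0.2165, 0.0487]
tcp_rot: [-0.007, 3.141, 0.002]
wrist_force: [5.9, -1.0, 9.2]
width: 0.282
gripper_force: 60.7
[-0.23092061 -0.75130484 -0.0739202 ]
```

```bash

python3 -m crank '[[[0,0,-0.002,0,0,0,255],[-0.003,0,-0.004,0,0,0,255],[-0.006,0,-0.004,0,0,0,255],[-0.009,0,-0.004,0,0,0,255],[-0.012,0,-0.004,0,0,0,255],[-0.012,0,-0.004,0,0,0,255],[-0.012,0,-0.004,0,0,0,255],[-0.012,0,-0.004,0,0,0,255],[-0.012,0,-0.004,0,0,0,255],[-0.012,0,-0.004,0,0,0,255]]]'
python3 -m crank '[[[0,0,0,0,0,0,220],[0,0,0,0,0,0,160],[0,0,0,0,0,0,135],[0,0,0,0,0,0,135],[0,0,0,0,0,0,135],[0,0,0,0,0,0,135],[0,0,0,0,0,0,135],[0,0,0,0,0,0,135],[0,0,0,0,0,0,135],[0,0,0,0,0,0,135]]]'
```

```text
time_s: 32.85
position: [0.5016, 0.2165, 0.0487]
tcp_rot: [0.006, -3.139, -0.002]
wrist_force: [3.0, 0.2, 8.1]
width: 0.286
gripper_force: 60.5
time_s: 34.1
position: [0.5001, 0.216, 0.0477]
tcp_rot: [0.006, -3.135, -0.0]
wrist_force: [0.3, -0.4, -0.2]
width: 0.47
gripper_force: 0.0
```

```bash

python3 -m crank '[[[0,0,-0.05,0,0,0,135],[0,0,-0.15,0,0,0,135],[0,0,-0.3,0,0,0,135],[0,0,-0.5,0,0,0,135],[0,0,-0.7,0,0,0,135],[0,0,-0.7,0,0,0,135],[0,0,-0.7,0,0,0,135],[0,0,-0.7,0,0,0,135],[0,0,-0.7,0,0,0,135],[0,0,-0.7,0,0,0,135]]]'
python3 - <<'E'
from h import *
b=vision.capture("side");cv2.imwrite("pics/done1.png",cv2.resize(b[145:220,210:310],(800,600),interpolation=cv2.INTER_CUBIC)[:,:,::-1])
E
```

```text
time_s: 35.35
position: [0.5003, 0.2159, 0.1312]
tcp_rot: [0.006, -3.135, 0.0]
wrist_force: [0.1, -0.1, -0.3]
width: 0.472
gripper_force: 0.0
```

View pics/done1.png

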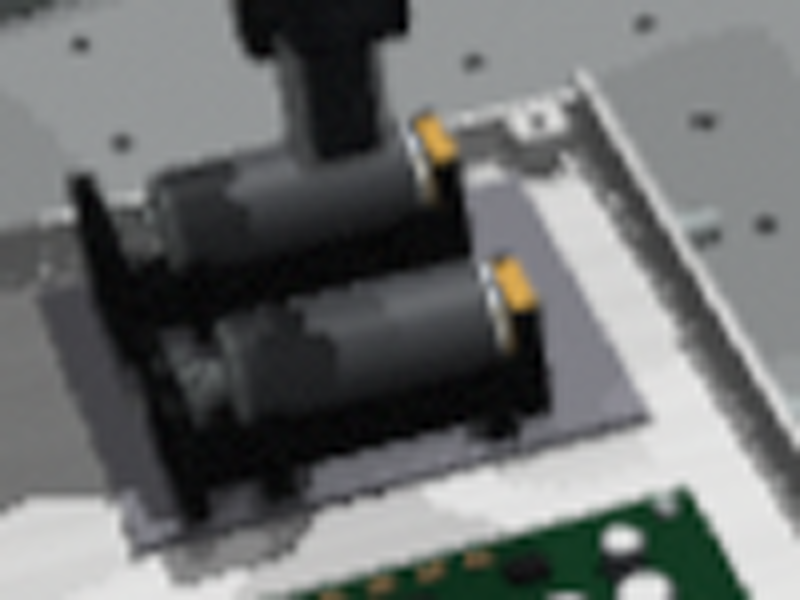

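The cell lies parallel to and level with its neighbour. Its button cap at crop (490,300) is tucked behind the plate at (515,285), and the spring at (200,380) is squeezed. To be sure it's home, I'll feel the top of the button end with shut fingertips.

```bash

python3 -m crank '[[[-0.1,0,0,0,0,0,255],[-0.165,0.003,0.05,0,0,0,255],[-0.165,0.003,0.1,0,0,0,255],[-0.165,0.003,0.1,0,0,0,255],[-0.165,0.003,0.2,0,0,0,255],[-0.165,0.003,0.3,0,0,0,255],[-0.165,0.003,0.36,0,0,0,255],[-0.165,0.003,0.4,0,0,0,255],[-0.165,0.003,0.41,0,0,0,255],[-0.165,0.003,0.41,0,0,0,255]]]'
python3 -m crank '[[[0,0,0.003,0,0,0,255],[0,0,0.006,0,0,0,255],[0,0,0.009,0,0,0,255],[0,0,0.012,0,0,0,255],[0,0,0.015,0,0,0,255],[0,0,0.018,0,0,0,255],[0,0,0.021,0,0,0,255],[0,0,0.021,0,0,0,255],[0,0,0.021,0,0,0,255],[0,0,0.021,0,0,0,255]]]'
```

```text
time_s: 36.65
position: [0.5203, 0.2165, 0.0825]
tcp_rot: [0.006, -3.136, -0.001]
wrist_force: [-0.9, -0.2, -0.0]
width: 0.001
gripper_force: 0.0
time_s: 37.9
position: [0.5201, 0.2164, 0.0799]
tcp_rot: [0.006, -3.135, -0.0]
wrist_force: [0.6, -0.4, -0.3]
width: -0.003
gripper_force: 0.0
```

```bash

python3 -m crank '[[[0,0,0.003,0,0,0,255],[0,0,0.006,0,0,0,255],[0,0,0.009,0,0,0,255],[0,0,0.012,0,0,0,255],[0,0,0.015,0,0,0,255],[0,0,0.018,0,0,0,255],[0,0,0.021,0,0,0,255],[0,0,0.021,0,0,0,255],[0,0,0.021,0,0,0,255],[0,0,0.021,0,0,0,255]]]'
python3 -m crank '[[[0,0,0.003,0,0,0,255],[0,0,0.006,0,0,0,255],[0,0,0.009,0,0,0,255],[0,0,0.012,0,0,0,255],[0,0,0.015,0,0,0,255],[0,0,0.015,0,0,0,255],[0,0,0.015,0,0,0,255],[0,0,0.015,0,0,0,255],[0,0,0.015,0,0,0,255],[0,0,0.015,0,0,0,255]]]'
```

```text
time_s: 39.15
position: [0.5201, 0.2164, 0.0774]
tcp_rot: [0.006, -3.135, -0.0]
wrist_force: [0.2, 0.1, 0.2]
width: -0.0
gripper_force: 0.0
time_s: 40.4
position: [0.5201, 0.2165, 0.0759]
tcp_rot: [0.006, -3.136, -0.0]
wrist_force: [-1.3, -1.1, 5.8]
width: -0.0
gripper_force: 2.8
```

Contact came at TCP z of about 0.076, which puts the fingertips at 0.054. That is exactly a home cell's top, and it took 6 N firmly. I'll lift off and hand in.

```bash

python3 -m crank '[[[0,0,-0.05,0,0,0,255],[0,0,-0.2,0,0,0,255],[0,0,-0.5,0,0,0,255],[0,0,-0.8,0,0,0,255],[0,0,-0.8,0,0,0,255],[0,0,-0.8,0,0,0,255],[0,0,-0.8,0,0,0,255],[0,0,-0.8,0,0,0,255],[0,0,-0.8,0,0,0,255],[0,0,-0.8,0,0,0,255]]]'
python3 -c "
from bench import close_job
print(close_job())"
```

```text
time_s: 41.65
position: [0.5205, 0.2164, 0.1713]
tcp_rot: [0.006, -3.135, -0.0]
wrist_force: [0.6, -0.5, 0.2]
width: -0.001
gripper_force: 0.0
the job is handed in; nothing more can be done
None
```

The fat cell lies level in the empty bay with its button end behind the contact plate, released and felt home at the right height; the job was handed in at about 42 s, and the verdict was not shown.

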